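# Index the bottle turntable by one hole to bring the dropper bottle to the label reader

### The job

The dropper bottle stands one place to the left or right of the black label reader on the six-place indexing turntable. With the fingertips press the red plunger on top of the turntable's crank post down, keep it in while you swing the table by one hole so that the dropper bottle comes to stand in front of the reader, then let go so that the plunger springs fully up and locks in that hole. Do not touch or lift the bottles, and leave everything else on the bench where it is.

Things in the scene. Friction and masses are not known exactly. Their poses are not given: they have to be found in the camera images.
- index_base: Fixed base of the turntable: white round foot, 254 mm across, with an aluminium index ring round the disc (top 30 mm above the bench; six holes 60 degrees apart, joined by a narrow circular slot). Origin: underside, on the turning axis; z up. A black label reader (46 mm wide, top 107 mm above the bench, window 140 mm from the axis) stands outside the ring, 60 degrees counterclockwise from x.
- table_axis (a point): Point on the vertical turning axis of the table, at the top of the aluminium disc, 36 mm above the bench.
- table (a joint): Angle of the table (198 mm aluminium disc with six blue-lipped places, and the crank arm) in rad, positive counterclockwise from above. About 0 at the start, locked in a hole; the next holes are at +1.047 and -1.047 (60 degrees). Locked, it has 0.014 rad of play either way. With the plunger in it turns easily (0.06 N m of friction).
- plunger (a joint): Travel of the red plunger in m: 0 fully up, 0.011 fully down; spring 4 N at the top, 8 N at the bottom. Its collar is clear of the hole from 0.0065 on; with less travel the table stays locked. Let go between holes it stays down, under the ring, at about 0.0065; it springs up by itself within about 4 mm of a hole. Held down it passes holes freely, so stop at the hole.
- plunger_top (a point): Centre of the plunger's flat red top, 38 mm across, 126 mm above the bench when up, on a steel post (27 mm thick, ends 103 mm above the bench) at the end of the crank arm, 114 mm from the turning axis. Turns with the table; starts at 210 degrees from the base's x axis. A fingertip pressing on it carries it round by friction: 60 degrees of arc for one hole.
- dropper: The only dropper bottle: amber glass, black collar, pale rubber bulb, 53 mm across, 124 mm high, loose in a blue-lipped place on the disc (lip 8 mm high, 55 mm inside). Origin: centre of its underside, 36 mm above the bench; with it the bottles reach to 161 mm above the bench.
- read_place (a point): Point fixed to the base, in front of the label reader, 66 mm from the axis and 36 mm above the bench: where the centre of the dropper bottle's underside must come to stand. The dropper bottle starts one place (60 degrees) from it, on either side.
- amber_a: Amber bottle with black screw cap, 48 mm across, 94 mm high, loose in the place on the reader's other side. Origin: centre of its underside. Not to be touched.
- amber_b: Another such amber bottle, at the start in front of the reader. Not to be touched.
- amber_c: Another such amber bottle, at the start two places clockwise from the reader. Not to be touched.
- tile: White ceramic tile, 109 x 99 x 10 mm, lying right of the turntable. Leave alone.
- marker_pen: White marker pen with blue cap, 134 mm long, lying on the bench. Leave alone.
- lab_timer: White timer, 58 x 66 x 20 mm, with three buttons. Leave alone.
- beaker: Empty clear beaker, 61 mm across, 78 mm high. Leave alone.
- dish: Clear petri dish, 72 mm across, 14 mm high. Leave alone.
Mind the look-alikes: they are no part of the job. Leave any pink or turquoise look-alike of the dropper alone.

How it is judged:
By the outcome, as a careful person would: the job done as asked, in the order asked, and still so for the second after the job is handed in, with the robot touching nothing.
It also fails if it takes over 38 s, if anything falls off the work surface, if the arm or the gripper's body presses on something with over 40 N, if the wrist force passes 120 N, or if a joint passes its speed limit or range.

### The arm

A 7-joint arm with a two-finger parallel gripper is mounted at the origin on a cart in front of the work surface, level with it; the furniture and walls round the work are solid. World frame = base frame: x ahead of the robot, y to its left, z up, the work surface at z = 0. Lengths are in m, angles in rad, forces in N, time in s.
With the tool pointing down it reaches from about 0.35 to 0.9 m from the base axis. Payload 7.2 kg.
Tool frame: the origin (TCP) lies midway between the tips of the shut fingers; the grasp point (between the pads) lies 19 mm behind it; z points along the fingers, y is the line along which they close (so a half turn about z gives the same grasp; the last joint's range is limited). The gripper opens to 88 mm and grips with 3 to 60 N. Pads are 20 mm wide; open, the fingers measure 115 mm over their backs; the gripper's body (75 mm by 178 mm) begins 61 mm behind the grasp point.
Start: joints at [1.037, 0.411, -0.013, 1.596, 0.006, 1.134, -0.082], TCP at [0.281, -0.558, 0.223] pointing down, gripper open.
Joint ranges: [-2.95, 2.95], [-0.29, 1.99], [-1.47, 1.44], [0.14, 2.54], [-1.03, 4.17], [0.13, 1.85], [-2.86, 2.86]. Speed limits (rad/s): [2.39, 2.39, 3.01, 3.01, 3.14, 3.14, 3.14].

### API

Orientations are given as a unit quaternion [x, y, z, w].
In Python, from plant import bot, imaging gives the robot as it stands.
- The arm moves only by the tool drive_tool, never from a script. Its argument "commands" is text: rows parted by semicolons, each of 7 numbers parted by spaces: the finger opening in mm, from 0 to 87.8, then the shift along the tool's x, y, z in units of 25 mm (1.0 is 25 mm), then the turn, a rotation vector about the tool's x, y, z in rad. A call has 1 to 12 rows; each row shifts and turns the commanded pose from where the row before left it, along the tool's axes as they then stand; what a row does not reach is not made up. A row lasts 1/8 s, in which the tool goes at most 62.5 mm and 10.7 degrees, less where a joint would pass 70% of its speed; a pose out of reach is approached as far as the arm can. A call is refused whole if a number of a shift passes 1 or a number of a turn 0.188, either way. A call with a gripper value outside its range is refused whole. The fingers move at their own pace and stop on an object; "grip_force" is the grip in N (left out, the last holds). Time passes only in rows, so rows that do not move let the fingers close. It gives the time, the measured TCP pose, the force, the opening and the grip force at its end, in the units of the state.
- bot.observe(): the state, without advancing time (a new reading comes with each control period).
- imaging.read_camera(name): name is "scene" or "side" or "wrist"; returns a dict with "color" (400x640x3 uint8, blue, green, red), "K" (3x3 intrinsics, pixels), "rvec" (rotation vector, rad) and "tvec" (3), from world to camera coordinates, as OpenCV has them; the wrist camera has in their place "hand_eye" (4x4, takes a point from camera to tool coordinates, whose origin is the TCP and whose axes are the flange's). Camera axes: x right, y down, z forward; pixel columns grow to the right and rows downward; lengths in m; the calibration is good to about 2 mm. A picture is of the moment at which its call begins: read the wrist's pose just before it. There is no depth.
- bot.sign_off(): hands the job in; it is judged then, once.
The state is a dict: "time": time; "joint_positions": joint angles; "joint_vel": joint speeds; "effort": joint torques, N m; "position": TCP position; "eef_rot": TCP orientation; "ft_force": force on the tool from outside, world axes, zero at the start; "wrist_torque": the same for the moment, N m; "opening": finger opening in m; "grip_force": force on a finger pad.
Only numpy, scipy, OpenCV 4.12 (cv2) and the standard library are available. Lean on these libraries where they do the work, as an engineer would, in place of code of your own. Each camera call takes 0.05 s, during which the arm holds its last target. There are 200 camera calls.

## Working session

There is one attempt and no reset: what is moved stays moved. The work goes in short steps, Python scripts to look and compute and a tool call to move; the robot and the scene stay as the last step left them, time stands still between calls to the robot, and variables do not carry over. Pictures are saved under pics/ and viewed, at most 10 in all, crops included, and the job is handed in when it is done.

Besides the shell and the picture viewer there is one more tool, called after "Emit:" as a command line: name --argument value ..., lists and objects as JSON in quotes. drive_tool: Moves the arm, as the interface text tells. Its arguments: {"type":"object","properties":{"commands":{"type":"string"},"grip_force":{"type":"number"}},"required":["commands"]}

```bash
mkdir -p pics
python3 - <<'E'
from plant import bot, imaging
import cv2,pickle
s=bot.observe();print(s['time'],s['position'],s['eef_rot'])
d={n:imaging.read_camera(n) for n in('scene','side')}
pickle.dump(d,open('d.pkl','wb'))
for n in d: cv2.imwrite(f'pics/{n}0.png',d[n]['color'])
E
```

```text
0.0 [ 0.28045635 -0.55800111  0.22182979] [ 9.73001114e-01  2.30799157e-01 -2.24684965e-04 -7.28558409e-04]
```

View pics/scene0.png

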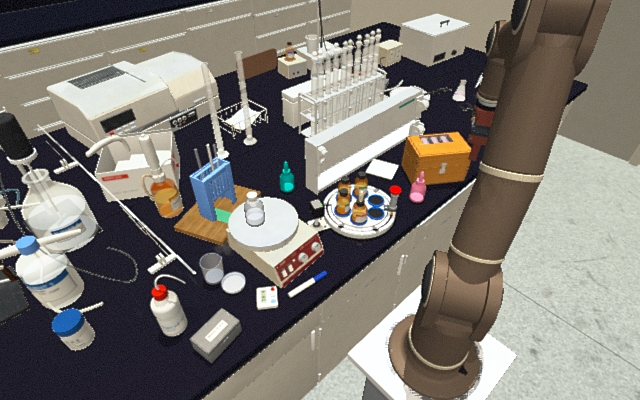

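View pics/side0.png

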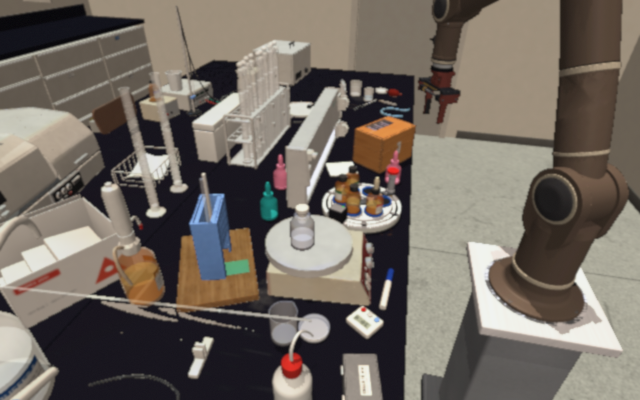

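Scene: turntable at about (360,208), red plunger (396,190), black reader near (317,210), and turquoise and pink look-alikes at (287,178) and (418,188). Side: plunger at (393,170), turntable at (362,208). I'll enlarge both views to identify the dropper.

```bash
cat > h.py <<'E'
import numpy as np,cv2
def ray(c,uv):
    R=cv2.Rodrigues(np.array(c['rvec'],float))[0];t=np.array(c['tvec'],float).ravel()
    p=np.array([(uv[0]-c['K'][0][2])/c['K'][0][0],(uv[1]-c['K'][1][2])/c['K'][1][1],1])
    return -R.T@t,R.T@p
def onz(c,uv,z):
    o,d=ray(c,uv);return o+d*(z-o[2])/d[2]
def proj(c,P): return cv2.projectPoints(np.array(P,float).reshape(-1,3),np.array(c['rvec'],float),np.array(c['tvec'],float),np.array(c['K'],float),None)[0].reshape(-1,2)
E
python3 - <<'E'
from h import *
import pickle
d=pickle.load(open('d.pkl','rb'))
a=cv2.resize(d['scene']['color'][160:250,300:440],None,fx=5,fy=5,interpolation=2)[:,:700]
cv2.imwrite('pics/c1.png',a)
b=cv2.resize(d['side']['color'][140:240,310:420],None,fx=5.5,fy=5.5,interpolation=2);cv2.imwrite('pics/c2.png',b)
for n,x0,y0,x1,y1 in(('scene',380,175,410,215),('side',380,155,405,190)):
    im=d[n]['color'][y0:y1,x0:x1].astype(int);m=(im[...,2]>150)&(im[...,1]<70)&(im[...,0]<80)
    k,l,s,c=cv2.connectedComponentsWithStats(m.astype(np.uint8))
    for i in range(1,k):
        if s[i,4]>5: u=c[i]+[x0,y0];print(n,s[i],u,onz(d[n],u,.122))
E
```

```text
scene [10 11 11  9 82] [395.20731707 189.68292683] [ 0.39467589 -0.31825946  0.122     ]
side [ 7 13 13  6 62] [392.9516129  170.35483871] [ 0.39288758 -0.31712569  0.122     ]
```

View pics/c1.png

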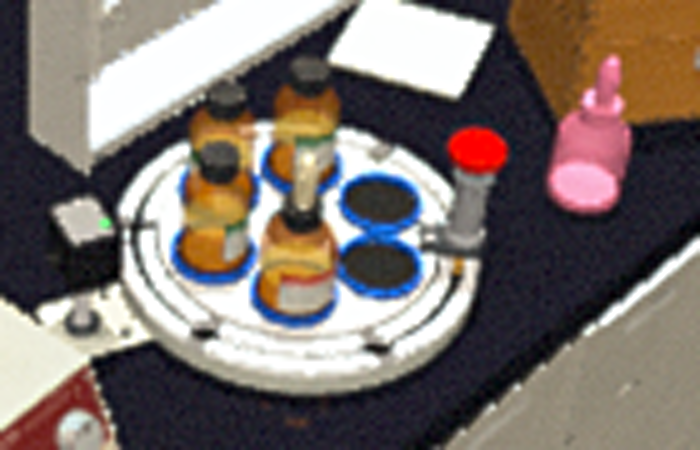

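View pics/c2.png

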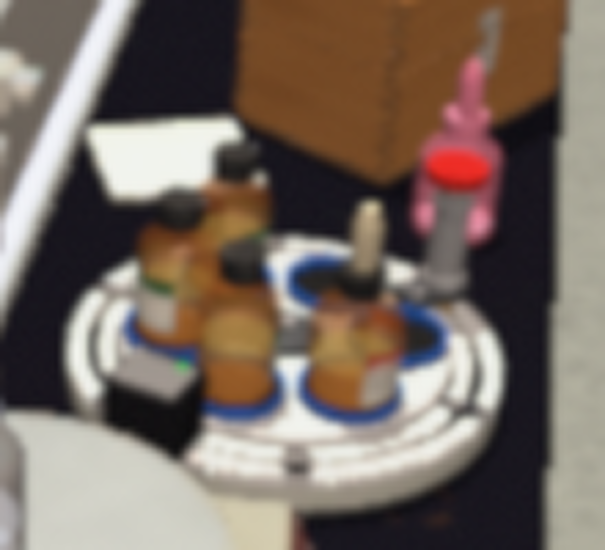

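Candidates: the dropper is the amber bottle with the pale bulb at scene (360,212) and side (375,200). The pink (418,188) and turquoise (287,178) bottles are look-alikes off the table. The crops confirm this. amber_b stands at the reader (343,205).

Run:
```python
from h import *
import pickle
d=pickle.load(open('d.pkl','rb'))
c=d['scene']
L={'e1':(380,200),'e2':(380,265),'drop':(296,288),'b':(214,248),'a':(220,186),'c':(300,165)}
P={k:onz(c,(300+u/5,160+v/5),.042) for k,(u,v) in L.items()}
ax=np.mean(list(P.values()),0)
pl=np.array([.3938,-.3177])
f=lambda p:np.degrees(np.arctan2(p[1]-ax[1],p[0]-ax[0]))
print('axis',ax);
for k in P: print(k,P[k].round(3),f(P[k]),np.hypot(*(P[k]-ax)[:2]))
print('plunger',f(pl),np.hypot(*(pl-ax[:2])))
r=onz(c,(300+85/5,160+218/5),.107);print('reader',r,f(r),np.hypot(*(r-ax)[:2]))
# white foot ellipse
g=(c['color'].min(2)>120).astype(np.uint8)
for n,z in(('scene',.03),('side',.03)):
  pass
from scipy.spatial.transform import Rotation as R
from plant import bot
s=bot.observe();print(R.from_quat(s['eef_rot']).as_matrix().round(3))
```

```text
axis [ 0.47894273 -0.24366339  0.042     ]
e1 [ 0.457 -0.305  0.042] -109.65874973149134 0.06565365569393712
e2 [ 0.413 -0.255  0.042] -170.5653425502465 0.06683319163210362
drop [ 0.437 -0.195  0.042] 131.27224632424353 0.0640906752569078
b [ 0.502 -0.183  0.042] 69.48092095599276 0.06511802296085244
a [ 0.544 -0.232  0.042] 10.009519970996287 0.06630947895821937
c [ 0.521 -0.292  0.042] -48.64126318268042 0.06381557041720401
plunger -138.9911254406197 0.11283042332055489
reader [ 0.53266354 -0.08930943  0.107     ] 70.81023950712402 0.16343521962094967
[[ 0.893  0.449 -0.001]
 [ 0.449 -0.893  0.001]
 [-0.    -0.001 -1.   ]]
```

Dropper is at 131° and the reader at 71° about axis (0.479, -0.244), so the table must turn clockwise by 60°. The plunger goes from (0.394, -0.318) to about (0.371, -0.206). Moving over the plunger now.

Emit:
drive_tool --commands "0 0.84 -0.65 0 0 0 0;0 0.84 -0.65 0 0 0 0;0 0.84 -0.65 0 0 0 0;0 0.84 -0.65 0 0 0 0;0 0.84 -0.65 0 0 0 0;0 0.84 -0.65 0 0 0 0;0 0.84 -0.65 0 0 0 0;0 0.84 -0.65 0 0 0 0;0 0.84 -0.65 0 0 0 0;0 0.84 -0.65 0 0 0 0;0 0 0 0.7 0 0 0;0 0 0 0.7 0 0 0" --grip_force 20

```text
time: 1.6
position: [0.3955, -0.3185, 0.1872]
eef_rot: [0.973, 0.231, 0.0, 0.0]
ft_force: [0.1, 0.5, 0.4]
opening: 0.0003
grip_force: 0.0
```

Run:
```python
from plant import bot, imaging
from h import *
from scipy.spatial.transform import Rotation as R
s=bot.observe();print(s['time'],s['position'],s['opening'],s['ft_force']);M=R.from_quat(s['eef_rot']).as_matrix();print(M.round(3))
c=imaging.read_camera('wrist');cv2.imwrite('pics/w1.png',c['color'])
im=c['color'].astype(int);m=((im[...,2]>130)&(im[...,1]<70)&(im[...,0]<80)).astype(np.uint8)
H=np.array(c['hand_eye'])
T=np.eye(4);T[:3,:3]=M;T[:3,3]=s['position'];W=T@H
k,l,st,cc=cv2.connectedComponentsWithStats(m)
for i in range(1,k):
    if st[i,4]>100:
        K=c['K'];u=cc[i];d=W[:3,:3]@np.array([(u[0]-K[0][2])/K[0][0],(u[1]-K[1][2])/K[1][1],1]);o=W[:3,3]
        print(st[i],u,o+d*(.126-o[2])/d[2])
```

```text
1.6 [ 0.39550243 -0.31847125  0.18716444] 0.00033663361304979124 [0.14222546 0.50115524 0.36288052]
[[ 0.893  0.45   0.   ]
 [ 0.45  -0.893 -0.   ]
 [ 0.     0.    -1.   ]]
[ 292  190   47   46 1622] [315.3674476  212.68557337] [ 0.39651428 -0.31488556  0.126     ]
```

View pics/w1.png

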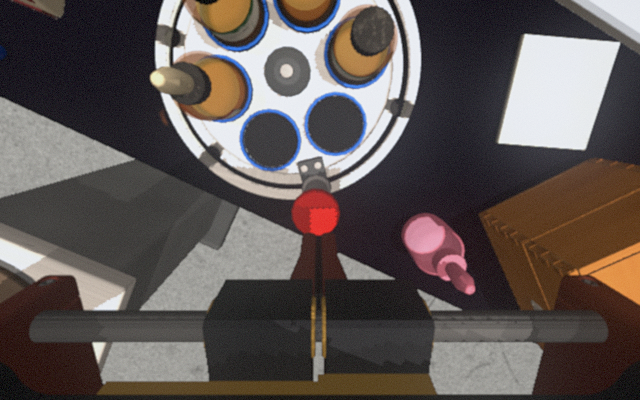

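The wrist view shows the plunger (315,213) just ahead of the shut fingertips, the hub at (288,71), and the dropper on the left (205,88). I'll refine the axis from this view.

Run:
```python
from plant import bot, imaging
from h import *
from scipy.spatial.transform import Rotation as R
s=bot.observe();M=R.from_quat(s['eef_rot']).as_matrix()
c=imaging.read_camera('wrist');T=np.eye(4);T[:3,:3]=M;T[:3,3]=s['position'];W=T@np.array(c['hand_eye']);K=c['K'];o=W[:3,3]
def f(u,z):
    d=W[:3,:3]@np.array([(u[0]-K[0][2])/K[0][0],(u[1]-K[1][2])/K[1][1],1]);return o+d*(z-o[2])/d[2]
e=[f(u,.042) for u in((271,139),(335,124))]
for z in(.036,.045,.055):print('hub',z,f((288,71),z))
print('e',e)
p=f((315.4,212.7),.126)[:2]
for A in (f((288,71),.045)[:2],np.array([.479,-.2437])):
    v=p-A;a=np.arctan2(v[1],v[0]);print('r',np.hypot(*v),np.degrees(a))
    print('empties angles',[np.degrees(np.arctan2(*(q[:2]-A)[::-1])) for q in e])
    prev=p
    for k in range(1,13):
        b=a-np.radians(5*k);q=A+np.hypot(*v)*np.array([np.cos(b),np.sin(b)]);t=M.T[:2,:2]@(q-prev)/.025;print(k,q.round(4),t.round(3));prev=q
```

```text
hub 0.036 [ 0.48125203 -0.24125914  0.036     ]
hub 0.045 [ 0.4808103 -0.2424253  0.045    ]
hub 0.055 [ 0.48031949 -0.24372104  0.055     ]
e [array([ 0.41766731, -0.25336031,  0.042     ]), array([ 0.45846737, -0.30259055,  0.042     ])]
r 0.11105237273472264 -139.93923019528756
empties angles [np.float64(-170.17504756474457), np.float64(-110.37295114521106)]
1 [ 0.3899 -0.3062] [-0.073 -0.381]
2 [ 0.3847 -0.2981] [-0.039 -0.386]
3 [ 0.3802 -0.2895] [-0.006 -0.387]
4 [ 0.3765 -0.2805] [ 0.028 -0.387]
5 [ 0.3736 -0.2713] [ 0.062 -0.383]
6 [ 0.3715 -0.2618] [ 0.095 -0.376]
7 [ 0.3702 -0.2522] [ 0.127 -0.366]
8 [ 0.3698 -0.2425] [ 0.159 -0.354]
9 [ 0.3702 -0.2329] [ 0.189 -0.338]
10 [ 0.3714 -0.2233] [ 0.218 -0.321]
11 [ 0.3735 -0.2138] [ 0.245 -0.3  ]
12 [ 0.3764 -0.2046] [ 0.27  -0.278]
r 0.10884660782232874 -139.83947933843123
empties angles [np.float64(-171.0490670579307), np.float64(-109.22149259255968)]
1 [ 0.39   -0.3064] [-0.072 -0.373]
2 [ 0.3849 -0.2984] [-0.039 -0.378]
3 [ 0.3805 -0.29  ] [-0.006 -0.38 ]
4 [ 0.3768 -0.2812] [ 0.027 -0.379]
5 [ 0.3739 -0.2722] [ 0.06  -0.375]
6 [ 0.3719 -0.2629] [ 0.092 -0.368]
7 [ 0.3706 -0.2535] [ 0.124 -0.359]
8 [ 0.3702 -0.244 ] [ 0.155 -0.347]
9 [ 0.3705 -0.2345] [ 0.184 -0.332]
10 [ 0.3718 -0.2251] [ 0.213 -0.315]
11 [ 0.3738 -0.2158] [ 0.239 -0.295]
12 [ 0.3766 -0.2068] [ 0.264 -0.273]
```

Emit:
drive_tool --commands "0 -0.04 -0.13 0.6 0 0 0;0 0 0 0.8 0 0 0;0 0 0 0.7 0 0 0;0 0 0 0.2 0 0 0;0 0 0 0.2 0 0 0;0 0 0 0.2 0 0 0;0 0 0 0 0 0 0;0 0 0 0 0 0 0"

```text
time: 2.7
position: [0.3934, -0.3169, 0.1209]
eef_rot: [0.973, 0.231, 0.0, 0.001]
ft_force: [-1.9, -0.1, 5.7]
opening: 0.0004
grip_force: 2.7
```

Emit:
drive_tool --commands "0 0 0 0.2 0 0 0;0 0 0 0 0 0 0;0 -0.04 -0.2 0 0 0 0;0 -0.04 -0.2 0 0 0 0;0 -0.02 -0.2 0 0 0 0;0 -0.02 -0.2 0 0 0 0;0 0 -0.2 0 0 0 0;0 0 -0.2 0 0 0 0;0 0.01 -0.2 0 0 0 0;0 0.01 -0.2 0 0 0 0;0 0 0 0 0 0 0"

```text
time: 4.08
position: [0.3739, -0.2821, 0.1163]
eef_rot: [0.973, 0.231, 0.001, 0.001]
ft_force: [-0.2, -0.1, 6.7]
opening: 0.0008
grip_force: 3.5
```

```bash
cat > w.py <<'E'
from plant import bot, imaging
from h import *
import sys
from scipy.spatial.transform import Rotation as R
s=bot.observe();M=R.from_quat(s['eef_rot']).as_matrix();print(s['time'],s['position'],s['ft_force'])
c=imaging.read_camera('wrist');cv2.imwrite(f'pics/{sys.argv[1]}.png',c['color'])
T=np.eye(4);T[:3,:3]=M;T[:3,3]=s['position'];W=T@np.array(c['hand_eye']);K=c['K'];o=W[:3,3]
im=c['color'].astype(int);m=((im[...,2]>130)&(im[...,1]<70)&(im[...,0]<80)).astype(np.uint8)
k,l,st,cc=cv2.connectedComponentsWithStats(m)
for i in range(1,k):
    if st[i,4]>300:
        u=cc[i];d=W[:3,:3]@np.array([(u[0]-K[0][2])/K[0][0],(u[1]-K[1][2])/K[1][1],1])
        p=o+d*(float(sys.argv[2])-o[2])/d[2];v=p[:2]-[.480,-.2425]
        print(st[i],u,p,'ang',np.degrees(np.arctan2(v[1],v[0])),np.hypot(*v))
E
python3 w.py w2 .117
```

```text
4.075 [ 0.37386454 -0.28214641  0.11632796] [-0.2402668  -0.13026078  6.74686232]
[ 292  219   63   49 1201] [326.91090758 238.48376353] [ 0.38344819 -0.28217578  0.117     ] ang -157.66089575143403 0.10438591615488994
```

View pics/w2.png

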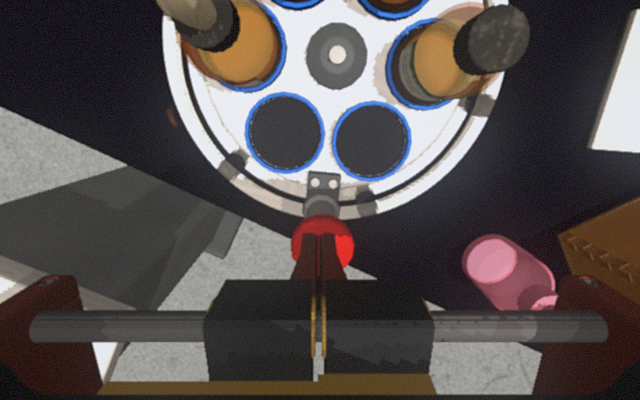

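The table follows: plunger centre near (323,246) under the fingertip, about 20° turned. Continuing.

Emit:
drive_tool --commands "0 0.03 -0.2 0 0 0 0;0 0.03 -0.2 0 0 0 0;0 0.05 -0.19 0 0 0 0;0 0.05 -0.19 0 0 0 0;0 0.065 -0.19 0 0 0 0;0 0.065 -0.19 0 0 0 0;0 0.08 -0.18 0 0 0 0;0 0.08 -0.18 0 0 0 0;0 0.1 -0.17 0 0 0 0;0 0.1 -0.17 0 0 0 0;0 0 0 0 0 0 0"

```text
time: 5.5
position: [0.3675, -0.2331, 0.1162]
eef_rot: [0.973, 0.231, 0.001, 0.001]
ft_force: [-0.7, 0.4, 6.6]
opening: 0.0003
grip_force: 3.6
```

```bash
python3 w.py w3 .117
```

```text
5.5 [ 0.36751668 -0.23314995  0.11618786] [-0.66776795  0.41943128  6.64369319]
[ 293  223   64   48 1056] [332.42045455 242.19791667] [ 0.37652083 -0.23700953  0.117     ] ang 176.96280996390115 0.10362472376511081
```

View pics/w3.png

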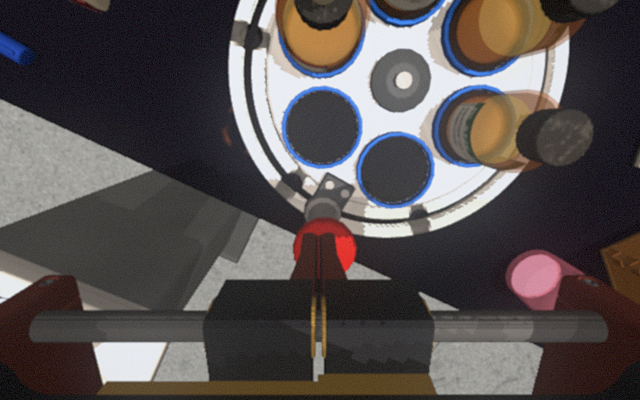

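```bash
cat > a.py <<'E'
from plant import bot, imaging
from h import *
import sys
from scipy.spatial.transform import Rotation as R
s=bot.observe();M=R.from_quat(s['eef_rot']).as_matrix()
c=imaging.read_camera('wrist');T=np.eye(4);T[:3,:3]=M;T[:3,3]=s['position'];W=T@np.array(c['hand_eye']);K=c['K'];o=W[:3,3]
g=cv2.cvtColor(c['color'],cv2.COLOR_BGR2HSV);m=cv2.inRange(g,(105,130,60),(125,255,255))
cn,h=cv2.findContours(m,cv2.RETR_CCOMP,cv2.CHAIN_APPROX_NONE)
for q in cn:
    if len(q)>100 and cv2.contourArea(q)>2500:
        (u,v),ax,_=cv2.fitEllipse(q)
        d=W[:3,:3]@np.array([(u-K[0][2])/K[0][0],(v-K[1][2])/K[1][1],1]);p=o+d*(.044-o[2])/d[2];w=p[:2]-[.4808,-.2425]
        print((round(u),round(v)),np.round(ax),p.round(4),'ang',round(np.degrees(np.arctan2(w[1],w[0])),2),round(np.hypot(*w),4))
E
python3 a.py
```

```text
(395, 169) [73. 77.] [ 0.4244 -0.2705  0.044 ] ang -153.55 0.063
(395, 170) [67. 73.] [ 0.4241 -0.2709  0.044 ] ang -153.43 0.0634
(321, 127) [78. 80.] [ 0.4274 -0.2053  0.044 ] ang 145.17 0.0651
(322, 127) [73. 75.] [ 0.4274 -0.2053  0.044 ] ang 145.17 0.065
```

Emit:
drive_tool --commands "0 0.11 -0.165 0 0 0 0;0 0.11 -0.165 0 0 0 0;0 0.125 -0.155 0 0 0 0;0 0.125 -0.155 0 0 0 0;0 0.14 -0.145 0 0 0 0;0 0.14 -0.145 0 0 0 0;0 0 0 0 0 0 0"

```text
time: 6.48
position: [0.374, -0.2039, 0.1162]
eef_rot: [0.973, 0.231, 0.001, 0.001]
ft_force: [-0.2, -0.2, 5.7]
opening: 0.0004
grip_force: 3.6
```

```bash
python3 a.py; python3 w.py w4 .117
```

```text
(402, 191) [71. 76.] [ 0.4188 -0.2546  0.044 ] ang -168.95 0.0632
(402, 191) [64. 71.] [ 0.4184 -0.2549  0.044 ] ang -168.71 0.0636
(344, 132) [78. 80.] [ 0.4383 -0.1923  0.044 ] ang 130.28 0.0658
(344, 132) [73. 75.] [ 0.4382 -0.1922  0.044 ] ang 130.26 0.0659
6.525 [ 0.37393583 -0.20399879  0.1161882 ] [0.18203691 1.82876675 7.23099003]
[307 225  49  48 796] [339.92211055 245.04271357] [ 0.38329373 -0.21251878  0.117     ] ang 162.77533644398306 0.10124710686776676
```

View pics/w4.png

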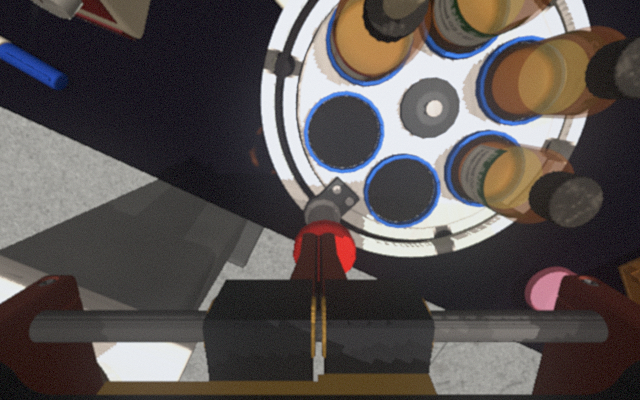

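Empties now sit at -168.8° and 130.3°, against targets of -169.7° and 130.3°, so the table is at the hole. Plunger is at (325,247) under the tip. Releasing straight up.

Emit:
drive_tool --commands "0 0 0 -0.2 0 0 0;0 0 0 -0.2 0 0 0;0 0 0 -0.2 0 0 0;0 0 0 -0.3 0 0 0;0 0 0 -0.8 0 0 0;0 0 0 -1 0 0 0;0 0 0 0 0 0 0"

```text
time: 7.45
position: [0.3736, -0.2043, 0.1842]
eef_rot: [0.973, 0.231, 0.001, 0.001]
ft_force: [0.5, -0.8, -1.0]
opening: 0.0002
grip_force: 0.0
```

```bash
python3 a.py; python3 w.py w5 .126
python3 - <<'E'
from plant import imaging
from h import *
c=imaging.read_camera('side');cv2.imwrite('pics/s5.png',cv2.resize(c['color'][130:240,310:430],None,fx=5,fy=5,interpolation=2))
for n in('side','scene'):
  c=imaging.read_camera(n);im=c['color'].astype(int);m=((im[...,2]>130)&(im[...,1]<70)&(im[...,0]<80)).astype(np.uint8)
  m[:150]=0;m[230:]=0;m[:,:370]=0;m[:,420:]=0
  k,l,st,cc=cv2.connectedComponentsWithStats(m)
  for i in range(1,k):
    if st[i,4]>15: print(n,st[i],cc[i],onz(c,cc[i],.122))
  for z in(.122,.1155): print(z,proj(c,[[.480+.114*np.cos(np.radians(160.5)),-.2425+.114*np.sin(np.radians(160.5)),z]]))
E
```

```text
(382, 172) [56. 59.] [ 0.4183 -0.2535  0.044 ] ang -170.02 0.0635
(337, 125) [60. 62.] [ 0.4391 -0.1915  0.044 ] ang 129.28 0.0659
(337, 125) [57. 59.] [ 0.439  -0.1916  0.044 ] ang 129.35 0.0658
7.5 [ 0.37293829 -0.20404705  0.18312137] [-0.00794311  0.80960749  0.16039693]
[ 297  193   48   43 1583] [320.77700569 214.21604548] [ 0.37603217 -0.20409321  0.126     ] ang 159.72525147068495 0.11083497081643177
side [393 185  11   8  72] [398.02777778 188.20833333] [ 0.37181799 -0.2076768   0.122     ]
0.122 [[397.73867178 188.72327264]]
0.1155 [[397.46091886 190.56513481]]
scene [373 204  11  10  86] [378.06976744 208.53488372] [ 0.37311048 -0.20531524  0.122     ]
0.122 [[378.02832039 208.75311317]]
0.1155 [[377.80299562 210.24280739]]
```

View pics/s5.png

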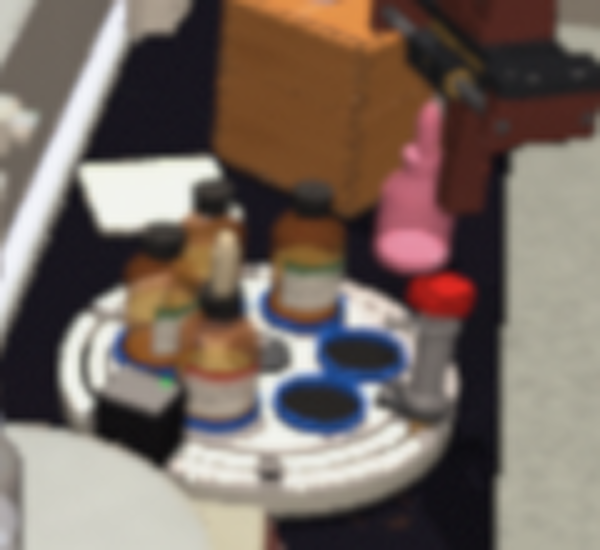

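The dropper stands before the reader (side crop (222,350)). The red plunger at side (398,188) and scene (378,208.5) matches its fully-up height in both views, and the table angle matches the hole. Handing in.

```bash
python3 -c "
from plant import bot
print(bot.sign_off())"
```

```text
the job is handed in; nothing more can be done
None
```

I turned the table one hole clockwise and released the plunger. The camera images show the dropper bottle in front of the reader and the plunger fully up in that hole. I handed the job in at about 7.7 s without touching the bottles; no verdict came back.

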